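# Make up the pasta and breakfast caddies from the pantry stock

## Robot

A 6-joint arm with a two-finger parallel gripper is mounted at the origin on the work surface. World frame = base frame: x ahead of the robot, y to its left, z up, the work surface at z = 0. Lengths are in m, angles in rad, forces in N, time in s.
With the tool pointing down it reaches from about 0.35 to 0.975 m from the base axis. Payload 4.9 kg.
Tool frame: the origin (TCP) lies at the very end of the fingers, on their centre line; the grasp point (between the pads) lies 19 mm behind it (ctrl.grasp_offset is the distance from the TCP to the grasp point, in m); z points along the fingers, y is the line along which they close (so a half turn about z gives the same grasp; the last joint's range is limited). The gripper opens to 85 mm and grips with 20 to 120 N. Pads are 22 mm wide; open, the fingers measure 114 mm over their backs; the gripper's body (76 mm by 85 mm) begins 54 mm behind the grasp point. The pads swing forward as they close: fully open they stand 13 mm farther back than shut.
Start: joints at [1.184, 0.053, 1.613, -0, 1.476, -0.119], TCP at [0.165, 0.603, 0.2] pointing down, gripper open.
Joint ranges: [-3.01, 3.01], [-1.01, 2.22], [0.06, 2.58], [-1.02, 4.17], [0.09, 2.62], [-3.14, 3.14]. Speed limits (rad/s): [2.57, 2.57, 3.14, 3.14, 3.14, 3.14].

## Interface

Orientations are given as a rotation vector (axis times angle).
In Python, from station import ctrl, optics gives the robot as it stands.
- The arm moves only by the shell command python3 -m handwheel 'ROWS' [OPENING] [FORCE]. ROWS is JSON, a list of rows, each an object of numbers: "tx", "ty", "tz": the shift along the tool's x, y, z in mm; "roll": the turn about the tool's z in rad. A call has 1 to 12 rows; each row shifts and turns the commanded pose from where the row before left it, along the tool's axes as they then stand; what a row does not reach is not made up. A row lasts 1/12 s, in which the tool goes at most 41.7 mm and 7.16 degrees, less where a joint would pass 70% of its speed; a pose out of reach is approached as far as the arm can. A call with a gripper value outside its range is refused whole. OPENING is the finger opening in mm, from 0 to 85.4, set as the call begins (- or left out, the last holds). The fingers move at their own pace and stop on an object; FORCE is the grip in N (left out, the last holds). Time passes only in rows, so rows that do not move let the fingers close. It gives the time, the measured TCP pose, the force, the opening and the grip force at its end, in the units of the state.
- ctrl.get_obs(): the state, without advancing time (a new reading comes with each control period).
- optics.get_image(name): name is "scene" or "top"; returns (picture, depth): 400x640x3 uint8, red, green, blue; 400x640 float32, m along the optical axis (not along the pixel's ray), 0 where there is no reading.
- optics.camera_params(name): a dict with "mtx" (3x3 intrinsics, pixels), "k1" (the pictures are not rectified: a ray, as slopes to the right and down, at radius r is drawn at 1 + k1 r^2 times it, then the intrinsics apply), "extrinsics" (4x4, takes a point from camera to world coordinates). Camera axes: x right, y down, z forward; pixel columns grow to the right and rows downward; lengths in m; the calibration is good to about 2 mm. A picture is of the moment at which its call begins. camera_params takes no time and is no camera call.
- ctrl.finish_job(): hands the job in; it is judged then, once.
The state is a dict: "t": time; "q": joint angles; "dq": joint speeds; "effort": joint torques, N m; "tool_pos": TCP position; "tool_rot": TCP orientation; "contact_force": force on the tool from outside, world axes, zero at the start; "wrist_torque": the same for the moment, N m; "opening": finger opening in m; "grip_force": force on a finger pad.
Only numpy, scipy, OpenCV 4.12 (cv2) and the standard library are available. Lean on these libraries where they do the work, as an engineer would, in place of code of your own. Each camera call takes 0.05 s, during which the arm holds its last target. There are 200 camera calls.

## Task

Make up two kits from the stock on the pantry counter: for the pasta supper, put the red-lidded sauce jar in the wide compartment of the teal caddy and the green-lidded herb jar and the wooden pepper mill in its two narrow compartments, one in each; for breakfast, put the yellow-lidded cocoa tin in the wide compartment of the white caddy and the honey jar in either of its narrow ones. Set everything down upright on the caddy floor without dropping it or tipping it over, and leave the blue tin, the orange-lidded paprika jar and the soup can standing where they are.

Things in the scene. Friction and masses are not known exactly. Their poses are not given: they have to be found in the camera images.
- teal_caddy: Teal (blue-green) open divided caddy, 236 mm long (x), 100 mm wide (y), walls 35 mm high, 4 mm thick, floor top 4 mm above the origin at the centre of its underside; it cannot be moved. Three compartments in a row along x, at y = 0, each 92 mm in y: the wide one (92 mm in x) centred at x = -68 mm, the narrow ones (64 mm in x) at +14 and +82 mm.
- white_caddy: White open divided caddy, 236 mm long (x), 100 mm wide (y), walls 35 mm high, 4 mm thick, floor top 4 mm above the origin at the centre of its underside; it cannot be moved. Three compartments in a row along x, at y = 0, each 92 mm in y: the wide one (92 mm in x) centred at x = -68 mm, the narrow ones (64 mm in x) at +14 and +82 mm.
- sauce_jar: Pasta sauce jar with dark red contents, cream label and bright red lid: round, 66 mm in diameter, 105 mm high (lid: top 15 mm, 62 mm across), about 0.42 kg. Origin: centre of its underside, z up; it stands upright on the counter.
- herb_jar: Small jar of dried herbs, dull green with paper label and bright green lid: round, 44 mm in diameter, 95 mm high (lid: top 20 mm, 42 mm across), about 0.1 kg. Origin: centre of its underside, z up; it stands upright on the counter.
- pepper_mill: Dark wooden pepper mill with a small steel button on top: round, foot 48 mm in diameter, waist 38 mm at 60 mm height, straight head 44 mm in diameter from 68 to 92 mm height, 106 mm high in all, about 0.15 kg. Origin: centre of its underside, z up; it stands upright on the counter.
- cocoa_tin: Dark brown cocoa tin with cream band and yellow lid: round, 66 mm in diameter, 100 mm high (lid: top 12 mm, 65 mm across), about 0.3 kg. Origin: centre of its underside, z up; it stands upright on the counter.
- honey_jar: Small amber-yellow honey jar with white lid: round, 48 mm in diameter, 90 mm high (lid: top 14 mm, 45 mm across), about 0.2 kg. Origin: centre of its underside, z up; it stands upright on the counter.
- blue_tin: Blue tin with blue lid and cream band, round, 66 mm in diameter, 100 mm high. Stays in stock. Origin: centre of its underside, z up; it stands upright on the counter.
- paprika_jar: Small rust-red spice jar with orange lid, round, 44 mm in diameter, 95 mm high. Stays in stock. Origin: centre of its underside, z up; it stands upright on the counter.
- soup_can: Steel soup can with green label and bare metal top with a ring pull, round, 66 mm in diameter, 101 mm high. Stays in stock. Origin: centre of its underside, z up; it stands upright on the counter.
Mind the look-alikes: they are no part of the job. Of the things that look like the pepper_mill, the smaller one is meant.

How it is judged:
At the end, for the whole second after the job is handed in: Sauce jar in the wide, herb jar and mill one in each narrow compartment of the teal caddy; cocoa tin in the wide, honey jar in a narrow one of the white caddy: on the floor within 8 mm, upright within 0.12 rad, released, at rest. Blue tin, paprika jar and soup can upright, moved under 25 mm (x of sauce_jar in the frame of teal_caddy between -0.114 and -0.022 m and y of sauce_jar in the frame of teal_caddy between -0.046 and 0.046 m and z of sauce_jar in the frame of teal_caddy between -0.004 and 0.012 m and x of cocoa_tin in the frame of white_caddy between -0.114 and -0.022 m and y of cocoa_tin in the frame of white_caddy between -0.046 and 0.046 m and z of cocoa_tin in the frame of white_caddy between -0.004 and 0.012 m and ((x of herb_jar in the frame of teal_caddy between -0.018 and 0.046 m and y of herb_jar in the frame of teal_caddy between -0.046 and 0.046 m and z of herb_jar in the frame of teal_caddy between -0.004 and 0.012 m and x of pepper_mill in the frame of teal_caddy between 0.05 and 0.114 m and y of pepper_mill in the frame of teal_caddy between -0.046 and 0.046 m and z of pepper_mill in the frame of teal_caddy between -0.004 and 0.012 m) or (x of herb_jar in the frame of teal_caddy between 0.05 and 0.114 m and y of herb_jar in the frame of teal_caddy between -0.046 and 0.046 m and z of herb_jar in the frame of teal_caddy between -0.004 and 0.012 m and x of pepper_mill in the frame of teal_caddy between -0.018 and 0.046 m and y of pepper_mill in the frame of teal_caddy between -0.046 and 0.046 m and z of pepper_mill in the frame of teal_caddy between -0.004 and 0.012 m)) and ((x of honey_jar in the frame of white_caddy between -0.018 and 0.046 m and y of honey_jar in the frame of white_caddy between -0.046 and 0.046 m and z of honey_jar in the frame of white_caddy between -0.004 and 0.012 m) or (x of honey_jar in the frame of white_caddy between 0.05 and 0.114 m and y of honey_jar in the frame of white_caddy between -0.046 and 0.046 m and z of honey_jar in the frame of white_caddy between -0.004 and 0.012 m)) and angle between each of sauce_jar, herb_jar, pepper_mill, cocoa_tin, honey_jar, blue_tin, paprika_jar, soup_can's own z axis and vertical below 0.12 rad and linear speed of each of sauce_jar, herb_jar, pepper_mill, cocoa_tin, honey_jar below 0.02 m/s and angular speed of each of sauce_jar, herb_jar, pepper_mill, cocoa_tin, honey_jar below 0.2 rad/s and contact force between the fingers and sauce_jar below 0.1 N and contact force between the fingers and herb_jar below 0.1 N and contact force between the fingers and pepper_mill below 0.1 N and contact force between the fingers and cocoa_tin below 0.1 N and contact force between the fingers and honey_jar below 0.1 N and distance of each of blue_tin, paprika_jar, soup_can from where it was at the start of the episode below 0.025 m); the robot touches nothing.
It fails at once if a thing for the kits is let go more than 30 mm above where it should stand (dropped) ((height (world z) of sauce_jar above 0.036 m and contact force between the fingers and sauce_jar below 0.05 N) or (height (world z) of herb_jar above 0.036 m and contact force between the fingers and herb_jar below 0.05 N) or (height (world z) of pepper_mill above 0.036 m and contact force between the fingers and pepper_mill below 0.05 N) or (height (world z) of cocoa_tin above 0.036 m and contact force between the fingers and cocoa_tin below 0.05 N) or (height (world z) of honey_jar above 0.036 m and contact force between the fingers and honey_jar below 0.05 N)).
It fails at once if a thing for the kits is tipped over (angle between any of sauce_jar, herb_jar, pepper_mill, cocoa_tin, honey_jar's own z axis and vertical above 0.8 rad).
It fails at once if the blue tin, paprika jar or soup can, which stay in stock, is shifted more than 25 mm or knocked over (distance of any of blue_tin, paprika_jar, soup_can from where it was at the start of the episode above 0.025 m or angle between any of blue_tin, paprika_jar, soup_can's own z axis and vertical above 0.5 rad).
It also fails if it takes over 128 s, if anything falls off the work surface, if the arm or the gripper's body presses on something with over 40 N, if the wrist force passes 120 N, or if a joint passes its speed limit or range.

## Working session

There is one attempt and no reset: what is moved stays moved. The work goes in short steps, Python scripts to look and compute and a shell command to move; the robot and the scene stay as the last step left them, time stands still between calls to the robot, and variables do not carry over. Pictures are saved under pics/ and viewed, at most 14 in all, crops included, and the job is handed in when it is done.

```bash
mkdir -p pics; ls; python3 - <<'E'
from station import ctrl, optics
import cv2
for n in("scene","top"):
    im,d=optics.get_image(n); cv2.imwrite(f"pics/{n}0.png",im[:,:,::-1])
    import numpy as np; np.savez(f"{n}0.npz",im=im,d=d)
    p=optics.camera_params(n); print(n,p)
o=ctrl.get_obs(); print(o, ctrl.grasp_offset)
E
```

```text
pics
scene {'mtx': array([[419.32652874,   0.        , 322.42849094],
       [  0.        , 419.32652874, 198.54712055],
       [  0.        ,   0.        ,   1.        ]]), 'k1': -0.036385441635057664, 'extrinsics': array([[-0.84431594,  0.43786031, -0.30888339,  0.73405426],
       [ 0.53573661,  0.70141301, -0.47011283,  0.34258763],
       [ 0.01081108, -0.56240389, -0.82679198,  0.62591979],
       [ 0.        ,  0.        ,  0.        ,  1.        ]])}
top {'mtx': array([[475.0190429 ,   0.        , 326.2880089 ],
       [  0.        , 475.0190429 , 189.15018544],
       [  0.        ,   0.        ,   1.        ]]), 'k1': -0.12856253626887212, 'extrinsics': array([[-0.01678327, -0.99625782,  0.08478605,  0.44696393],
       [-0.99954849,  0.01883131,  0.02341359, -0.00957909],
       [-0.0249226 , -0.08435481, -0.99612405,  0.98692588],
       [ 0.        ,  0.        ,  0.        ,  1.        ]])}
{'t': 0.1, 'q': array([ 1.18399961e+00,  5.32666967e-02,  1.61415909e+00, -2.02653696e-05,
        1.47600261e+00, -1.18977822e-01]), 'dq': array([ 0.00092182,  0.000911  , -0.00196185, -0.00156024,  0.00055827,
        0.00066916]), 'effort': array([-1.17587965e-04, -3.94901884e+01, -3.71364033e+01, -1.57962518e-04,
        3.97223019e-03, -4.06215435e-06]), 'tool_pos': array([0.16514894, 0.6021409 , 0.19929955]), 'tool_rot': array([-4.19370893e-01, -3.11303094e+00,  2.79940171e-03]), 'contact_force': array([-0.70547573, -0.47155048, -0.42707707]), 'wrist_torque': array([0.00352612, 0.00568675, 0.04307015]), 'grip_force': 0.0, 'opening': 0.08514940911077315} 0.0187
```

View pics/top0.png

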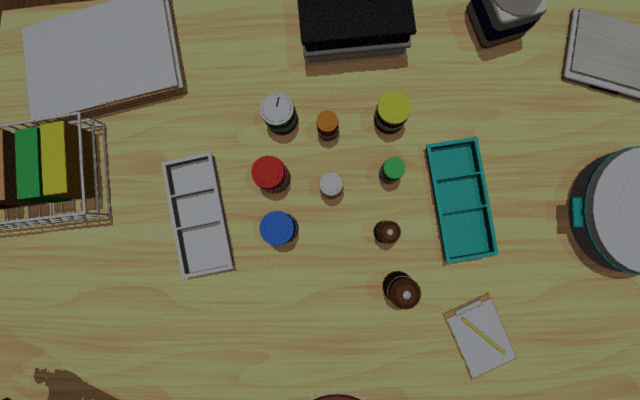

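View pics/scene0.png

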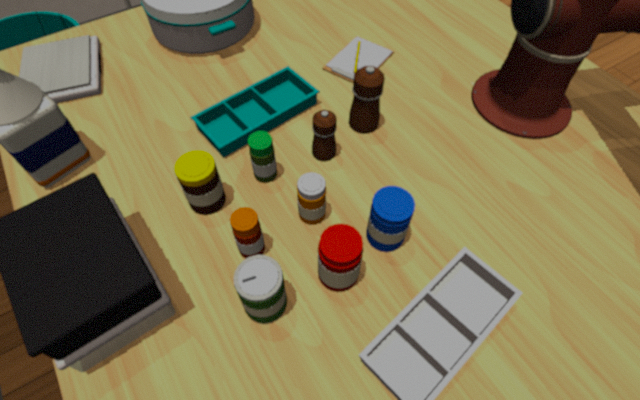

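The top view shows sauce jar (269,173), herb jar (394,168), honey jar (331,184), cocoa tin (394,107). To leave: blue tin (277,228), paprika jar (327,122), soup can (278,109). Teal caddy is at (461,199) and white caddy at (198,214), both with the wide end at the bottom of the picture (near the robot).
Pepper mill candidates: (387,232) and (403,291). The first is clearly smaller, so it fits the description. I'll confirm this with a crop and the measured heights.

```bash
cat > vis.py <<'E'
import numpy as np, cv2
from station import optics
def rays(n,px):
    p=optics.camera_params(n)
    d=cv2.undistortPoints(np.float64(px).reshape(-1,1,2),p["mtx"],np.array([p["k1"],0,0,0.]))[:,0]
    E=p["extrinsics"]; return np.c_[d,np.ones(len(d))],E
def cloud(n,d):
    v,u=np.mgrid[:400,:640]; r,E=rays(n,np.c_[u.ravel(),v.ravel()])
    P=(r*d.ravel()[:,None])@E[:3,:3].T+E[:3,3]; P[d.ravel()==0]=np.nan
    return P.reshape(400,640,3)
def plane(n,px,z):
    r,E=rays(n,px); w=r@E[:3,:3].T; s=(z-E[2,3])/w[:,2]; return E[:3,3]+w*s[:,None]
E
cat > m.py <<'E'
from vis import *
S=dict(sauce=((269,173),(341,240),.105,.062),herb=((394,168),(260,138),.095,.042),honey=((331,184),(311,180),.09,.045),cocoa=((394,107),(197,165),.1,.065),
 blue=((277,228),(391,203),.1,.066),paprika=((327,122),(245,220),.095,.044),soup=((278,109),(260,272),.101,.066),mill=((387,232),(323,117),.106,.04),bigmill=((403,291),(368,75),.15,.05))
C={}
for n in("top","scene"):
    f=np.load(n+"0.npz"); C[n]=(f["im"],cloud(n,f["d"]))
for k,(a,b,h,D) in S.items():
    for n,c in(("top",a),("scene",b)):
        P=C[n][1]; v,u=np.mgrid[:400,:640]
        near=np.hypot(u-c[0],v-c[1])<28
        zt=np.nanpercentile(P[c[1]-4:c[1]+5,c[0]-4:c[0]+5,2],80)
        m=near&(abs(P[...,2]-zt)<.008)
        q=P[m]; ctr=plane(n,[c],zt)[0,:2]; q=q[np.hypot(*(q[:,:2]-ctr).T)<D*.75]
        (cx,cy),r=cv2.minEnclosingCircle(np.float32(q[:,:2])); 
        print(k,n,"ztop %.3f"%zt,"circ %.3f %.3f D%.3f"%(cx,cy,2*r),"mean",q[:,:2].mean(0).round(3),len(q))
for n in C:
    im,P=C[n]; hsv=cv2.cvtColor(im,cv2.COLOR_RGB2HSV)
    for k in("teal","white"):
        if k=="teal": m=(hsv[...,0]>78)&(hsv[...,0]<98)&(hsv[...,1]>120)
        else: m=hsv[...,1]<60
        lo=(.2,-.42) if k=="teal" else (.2,.12); hi=(.6,-.15) if k=="teal" else (.62,.42)
        m&=(P[...,2]>.029)&(P[...,2]<.043)&(P[...,0]>lo[0])&(P[...,0]<hi[0])&(P[...,1]>lo[1])&(P[...,1]<hi[1])
        l,lab,st,_=cv2.connectedComponentsWithStats(cv2.dilate(m.astype(np.uint8),np.ones((5,5))))
        m&=lab==1+st[1:,4].argmax()
        q=P[m]; print(k,n,cv2.minAreaRect(np.float32(q[:,:2]*1000)),len(q),"z",q[:,2].mean())
im=C["scene"][0]; im2=C["top"][0]
a=cv2.resize(im[40:180,260:400],(400,400),interpolation=2);b=cv2.resize(im2[200:320,335:455],(400,400),interpolation=2)
cv2.imwrite("pics/mills.png",np.hstack([a,b])[:,:,::-1])
E
python3 m.py
```

```text
sauce top ztop 0.106 circ 0.557 0.122 D0.063 mean [0.557 0.121] 845
sauce scene ztop 0.107 circ 0.557 0.122 D0.062 mean [0.558 0.124] 1407
herb top ztop 0.096 circ 0.562 -0.118 D0.042 mean [ 0.561 -0.118] 374
herb scene ztop 0.097 circ 0.560 -0.117 D0.043 mean [ 0.562 -0.115] 410
honey top ztop 0.092 circ 0.534 0.003 D0.044 mean [0.533 0.003] 424
honey scene ztop 0.092 circ 0.534 0.003 D0.047 mean [0.535 0.005] 552
cocoa top ztop 0.102 circ 0.679 -0.120 D0.067 mean [ 0.678 -0.12 ] 891
cocoa scene ztop 0.101 circ 0.677 -0.120 D0.067 mean [ 0.678 -0.117] 1070
blue top ztop 0.102 circ 0.451 0.106 D0.065 mean [0.451 0.106] 913
blue scene ztop 0.102 circ 0.451 0.107 D0.067 mean [0.453 0.109] 1275
paprika top ztop 0.096 circ 0.654 0.008 D0.042 mean [0.654 0.008] 372
paprika scene ztop 0.097 circ 0.655 0.008 D0.043 mean [0.655 0.011] 581
soup top ztop 0.103 circ 0.680 0.105 D0.068 mean [0.68  0.105] 918
soup scene ztop 0.103 circ 0.679 0.105 D0.067 mean [0.679 0.106] 1737
mill top ztop 0.104 circ 0.440 -0.105 D0.038 mean [ 0.441 -0.105] 264
mill scene ztop 0.104 circ 0.440 -0.105 D0.038 mean [ 0.442 -0.101] 248
bigmill top ztop 0.138 circ 0.328 -0.128 D0.042 mean [ 0.33  -0.128] 240
bigmill scene ztop 0.134 circ 0.329 -0.126 D0.050 mean [ 0.332 -0.123] 339
teal top ((495.2878723144531, -261.92535400390625), (226.0930633544922, 109.00591278076172), 8.01459789276123) 1195 z 0.03450043011522962
white top ((481.7503662109375, 279.69110107421875), (244.49493408203125, 110.09687805175781), 11.01134204864502) 1514 z 0.03413525699106309
teal scene ((494.7874450683594, -260.9603576660156), (224.82626342773438, 108.19035339355469), 7.712881088256836) 1087 z 0.03415564796521689
white scene ((480.0030517578125, 279.5754699707031), (245.55014038085938, 107.64924621582031), 10.968607902526855) 3118 z 0.03512836782241171
```

View pics/mills.png

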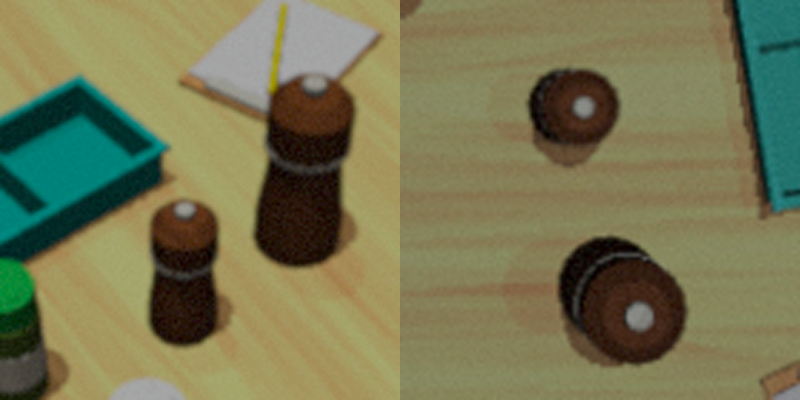

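The mill at top-view (387,232) is the smaller one, with its top at about 0.105 m against about 0.14 m or more for the other. That fits the 106 mm given, so it sits at (0.440,-0.105). Next I'll fit the caddy outlines, wall model included.

```bash
cat > cad.py <<'E'
from vis import *
from scipy.optimize import least_squares
for k,g in(("teal",(.495,-.261,.15)),("white",(.481,.2796,.19))):
  for n in("top","scene"):
    P=cloud(n,np.load(n+"0.npz")["d"]).reshape(-1,3)
    P=P[(P[:,2]>.026)&(P[:,2]<.045)&(np.hypot(P[:,0]-g[0],P[:,1]-g[1])<.14)]
    def res(p):
        c,s=np.cos(p[2]),np.sin(p[2]); d=P[:,:2]-p[:2]; x=d@[c,s]; y=d@[-s,c]
        ex=np.maximum(abs(x)-.116,0); ey=np.maximum(abs(y)-.048,0)
        R=[np.hypot(x-a,ey) for a in(-.116,-.02,.048,.116)]+[np.hypot(y-a,ex) for a in(-.048,.048)]
        return np.min(R,0)
    r=min((least_squares(res,[g[0],g[1],g[2]+(f*np.pi)],loss="soft_l1",f_scale=.002) for f in(0,1)),key=lambda r:r.cost)
    x,y,t=r.x; print(k,n,r.x.round(4),"cost",r.cost,len(P),"med res",np.median(res(r.x)).round(4))
    for nm,a in(("wide",-.068),("n14",.014),("n82",.082)): print("   ",nm,(x+a*np.cos(t)).round(4),(y+a*np.sin(t)).round(4))
E
python3 cad.py
```

```text
teal top [ 0.5031 -0.2602  0.1398] cost 0.003969639671827631 1608 med res 0.0019
    wide 0.4358 -0.2697
    n14 0.517 -0.2583
    n82 0.5843 -0.2488
teal scene [ 0.5032 -0.2597  0.137 ] cost 0.0038108148038312577 1742 med res 0.0015
    wide 0.4358 -0.269
    n14 0.517 -0.2578
    n82 0.5844 -0.2485
white top [0.4812 0.2789 0.1913] cost 0.004052555298140354 1592 med res 0.0018
    wide 0.4144 0.266
    n14 0.4949 0.2816
    n82 0.5617 0.2945
white scene [0.4814 0.2802 0.1907] cost 0.006833962379184788 3342 med res 0.0016
    wide 0.4146 0.2673
    n14 0.4951 0.2829
    n82 0.5619 0.2958
```

```bash
python3 -m handwheel '[{"tz":-10,"roll":-0.12},{"roll":-0.12},{"roll":-0.03},{}]' 85; python3 -c "
from station import ctrl
from scipy.spatial.transform import Rotation as R
o=ctrl.get_obs();print(o['tool_pos'],R.from_rotvec(o['tool_rot']).as_matrix().round(4))"
```

```text
[0.16514894 0.6021409  0.19929955] [[-9.644e-01  2.646e-01 -7.000e-04]
 [ 2.646e-01  9.643e-01 -1.700e-03]
 [ 2.000e-04 -1.800e-03 -1.000e+00]]$[0]: bad value
```

```bash
python3 -m handwheel '[{"tx":0,"ty":0,"tz":0,"roll":-0.12},{"tx":0,"ty":0,"tz":0,"roll":-0.12},{"tx":0,"ty":0,"tz":0,"roll":-0.03},{"tx":0,"ty":0,"tz":0,"roll":0}]' 85; python3 -c "
from station import ctrl
from scipy.spatial.transform import Rotation as R
o=ctrl.get_obs();print(o['tool_pos'],R.from_rotvec(o['tool_rot']).as_matrix().round(4))"
```

```text
t: 0.43
tool_pos: [0.1652, 0.6023, 0.1997]
tool_rot: [0.004, -3.141, 0.002]
contact_force: [0.1, -1.1, 0.6]
opening: 0.0849
grip_force: 0.0
[0.16522865 0.60234736 0.19970479] [[-1.0e+00 -2.5e-03 -5.0e-04]
 [-2.5e-03  1.0e+00 -1.1e-03]
 [ 5.0e-04 -1.1e-03 -1.0e+00]]
```

```bash
python3 -m handwheel '[{"tx":-10,"ty":-12,"tz":0,"roll":0},{"tx":-20,"ty":-24,"tz":0,"roll":0},{"tx":-25,"ty":-31,"tz":0,"roll":0},{"tx":-25,"ty":-31,"tz":0,"roll":0},{"tx":-25,"ty":-31,"tz":0,"roll":0},{"tx":-25,"ty":-31,"tz":0,"roll":0},{"tx":-25,"ty":-31,"tz":0,"roll":0},{"tx":-25,"ty":-31,"tz":0,"roll":0},{"tx":-25,"ty":-31,"tz":0,"roll":0},{"tx":-25,"ty":-31,"tz":0,"roll":0},{"tx":-25,"ty":-31,"tz":0,"roll":0},{"tx":-25,"ty":-31,"tz":0,"roll":0}]'; python3 -m handwheel '[{"tx":-25,"ty":-31,"tz":0,"roll":0},{"tx":-25,"ty":-31,"tz":0,"roll":0},{"tx":-25,"ty":-31,"tz":0,"roll":0},{"tx":-22,"ty":-26,"tz":0,"roll":0},{"tx":-15,"ty":-15,"tz":0,"roll":0},{"tx":0,"ty":0,"tz":0,"roll":0},{"tx":0,"ty":0,"tz":0,"roll":0},{"tx":0,"ty":0,"tz":0,"roll":0}]'
```

```text
t: 1.43
tool_pos: [0.4468, 0.2548, 0.2004]
tool_rot: [-0.001, 3.141, -0.0]
contact_force: [0.2, 1.0, -0.6]
opening: 0.0852
grip_force: 0.0
t: 2.1
tool_pos: [0.5577, 0.1235, 0.2]
tool_rot: [0.002, -3.141, -0.0]
contact_force: [-0.0, -0.4, -0.0]
opening: 0.0849
grip_force: 0.0
```

```bash
python3 -m handwheel '[{"tx":0,"ty":-1,"tz":20,"roll":0},{"tx":0,"ty":0,"tz":30,"roll":0},{"tx":0,"ty":0,"tz":30,"roll":0},{"tx":0,"ty":0,"tz":30,"roll":0},{"tx":0,"ty":0,"tz":20,"roll":0},{"tx":0,"ty":0,"tz":17,"roll":0},{"tx":0,"ty":0,"tz":10,"roll":0},{"tx":0,"ty":0,"tz":0,"roll":0},{"tx":0,"ty":0,"tz":0,"roll":0}]'; python3 -m handwheel '[{"tx":0,"ty":0,"tz":0,"roll":0},{"tx":0,"ty":0,"tz":0,"roll":0},{"tx":0,"ty":0,"tz":0,"roll":0},{"tx":0,"ty":0,"tz":0,"roll":0},{"tx":0,"ty":0,"tz":0,"roll":0},{"tx":0,"ty":0,"tz":0,"roll":0}]' 55 50
```

```text
t: 2.85
tool_pos: [0.558, 0.1232, 0.0436]
tool_rot: [0.005, -3.141, -0.0]
contact_force: [0.0, 0.1, 1.2]
opening: 0.0849
grip_force: 0.0
t: 3.35
tool_pos: [0.5603, 0.1226, 0.0462]
tool_rot: [-0.003, 3.138, 0.0]
contact_force: [-1.6, -2.0, 6.1]
opening: 0.0621
grip_force: 53.9
```

```bash
python3 - <<'E'
from station import optics,ctrl
import cv2,numpy as np
im,d=optics.get_image("scene"); cv2.imwrite("pics/grasp1.png",cv2.resize(im[100:340,220:540],(800,600))[:,:,::-1])
o=ctrl.get_obs();print({k:np.round(o[k],4) for k in('tool_pos','tool_rot','contact_force','wrist_torque','opening','grip_force')})
E
```

```text
{'tool_pos': array([0.5603, 0.1226, 0.0462]), 'tool_rot': array([-3.2000e-03,  3.1377e+00,  4.0000e-04]), 'contact_force': array([-1.7701, -0.6919,  6.3799]), 'wrist_torque': array([-0.0519,  0.2582,  0.027 ]), 'opening': np.float64(0.0621), 'grip_force': np.float64(53.8861)}
```

View pics/grasp1.png

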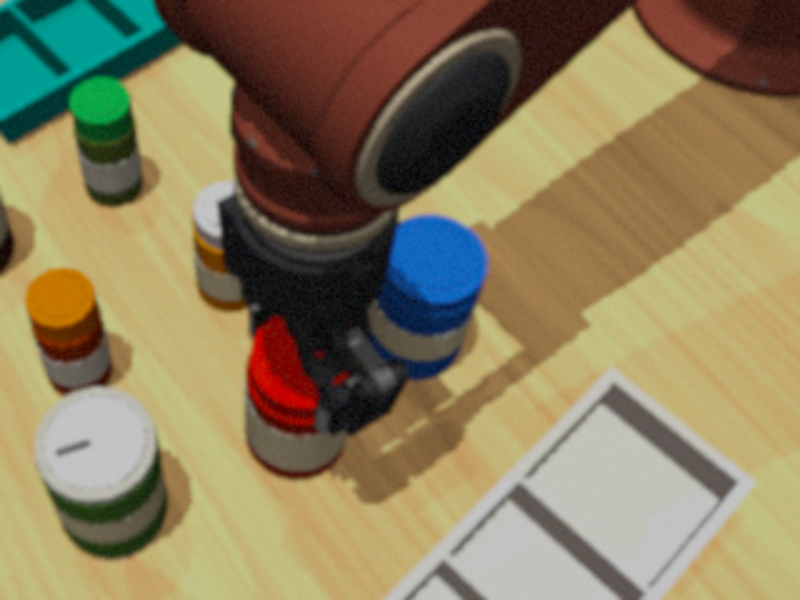

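The jar stands upright between the fingers, pads just below the lid (crop 310,380). I'll do a gentle lift.

```bash
python3 -m handwheel '[{"tx":0,"ty":0,"tz":-5,"roll":0},{"tx":0,"ty":0,"tz":-10,"roll":0},{"tx":0,"ty":0,"tz":-15,"roll":0},{"tx":0,"ty":0,"tz":0,"roll":0},{"tx":0,"ty":0,"tz":0,"roll":0}]'; python3 - <<'E'
from station import optics,ctrl
import cv2,numpy as np
im,d=optics.get_image("scene"); cv2.imwrite("pics/lift1.png",cv2.resize(im[160:310,280:480],(800,600))[:,:,::-1])
E
```

```text
t: 3.82
tool_pos: [0.5592, 0.1227, 0.0745]
tool_rot: [-0.003, 3.139, 0.0]
contact_force: [0.7, -0.5, -3.9]
opening: 0.0621
grip_force: 55.5
```

View pics/lift1.png

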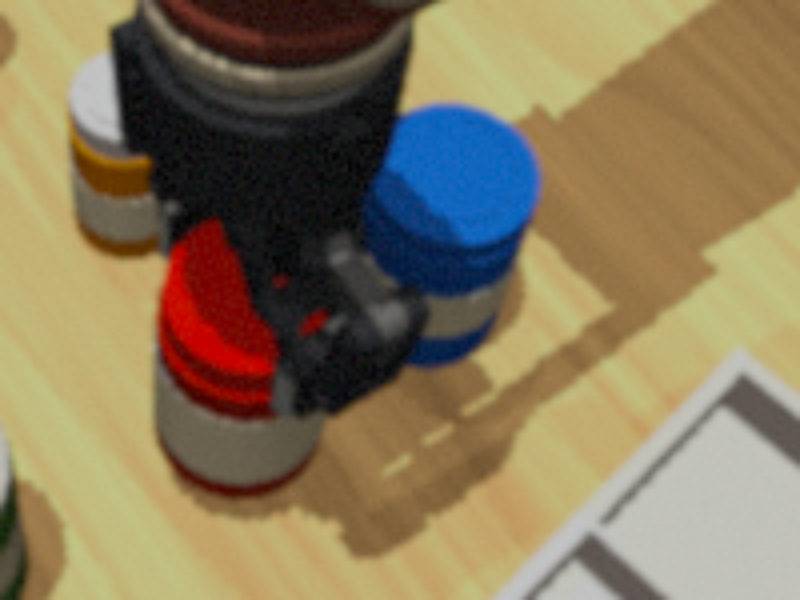

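Jar lifted upright and clear of the counter (load −3.9 N, matching 0.4 kg). Next I'll raise it and carry it to the teal wide compartment.

```bash
python3 -m handwheel '[{"tx":0,"ty":0,"tz":-15,"roll":0},{"tx":0,"ty":0,"tz":-25,"roll":0},{"tx":0,"ty":0,"tz":-25,"roll":0},{"tx":0,"ty":0,"tz":-20,"roll":0},{"tx":0,"ty":0,"tz":-10,"roll":0},{"tx":3,"ty":-10,"tz":0,"roll":0},{"tx":6,"ty":-20,"tz":0,"roll":0},{"tx":9,"ty":-29,"tz":0,"roll":0},{"tx":9,"ty":-29,"tz":0,"roll":0},{"tx":9,"ty":-29,"tz":0,"roll":0},{"tx":9,"ty":-29,"tz":0,"roll":0},{"tx":9,"ty":-29,"tz":0,"roll":0}]'; python3 -m handwheel '[{"tx":9,"ty":-29,"tz":0,"roll":0},{"tx":9,"ty":-29,"tz":0,"roll":0},{"tx":9,"ty":-29,"tz":0,"roll":0},{"tx":9,"ty":-29,"tz":0,"roll":0},{"tx":9,"ty":-29,"tz":0,"roll":0},{"tx":9,"ty":-29,"tz":0,"roll":0},{"tx":8,"ty":-25,"tz":0,"roll":0},{"tx":4,"ty":-13,"tz":0,"roll":0},{"tx":1,"ty":-5,"tz":0,"roll":0},{"tx":0,"ty":0,"tz":0,"roll":0},{"tx":0,"ty":0,"tz":0,"roll":0},{"tx":0,"ty":0,"tz":0,"roll":0}]'
```

```text
t: 4.87
tool_pos: [0.5024, -0.054, 0.1655]
tool_rot: [0.004, -3.137, -0.001]
contact_force: [0.3, 0.1, -4.1]
opening: 0.0622
grip_force: 56.0
t: 5.87
tool_pos: [0.4385, -0.2684, 0.1678]
tool_rot: [0.006, -3.141, -0.002]
contact_force: [0.2, -0.6, -4.0]
opening: 0.0618
grip_force: 56.1
```

```bash
python3 -m handwheel '[{"tx":0,"ty":-1,"tz":15,"roll":0},{"tx":0,"ty":0,"tz":25,"roll":0},{"tx":0,"ty":0,"tz":25,"roll":0},{"tx":0,"ty":0,"tz":20,"roll":0},{"tx":0,"ty":0,"tz":15,"roll":0},{"tx":0,"ty":0,"tz":8,"roll":0},{"tx":0,"ty":0,"tz":3,"roll":0},{"tx":0,"ty":0,"tz":0,"roll":0},{"tx":0,"ty":0,"tz":0,"roll":0}]'; python3 -m handwheel '[{"tx":0,"ty":0,"tz":1,"roll":0},{"tx":0,"ty":0,"tz":1,"roll":0},{"tx":0,"ty":0,"tz":0,"roll":0},{"tx":0,"ty":0,"tz":0,"roll":0}]'
```

```text
t: 6.62
tool_pos: [0.4392, -0.2709, 0.0586]
tool_rot: [-0.005, 3.14, -0.002]
contact_force: [-0.2, -0.2, -2.6]
opening: 0.0619
grip_force: 56.2
t: 6.95
tool_pos: [0.4385, -0.2709, 0.0559]
tool_rot: [-0.003, 3.141, -0.001]
contact_force: [0.4, -0.3, -3.6]
opening: 0.0621
grip_force: 56.2
```

```bash
python3 -m handwheel '[{"tx":0,"ty":0,"tz":1,"roll":0},{"tx":0,"ty":0,"tz":1,"roll":0},{"tx":0,"ty":0,"tz":1,"roll":0},{"tx":0,"ty":0,"tz":0,"roll":0},{"tx":0,"ty":0,"tz":0,"roll":0}]'; python3 -m handwheel '[{"tx":0,"ty":0,"tz":1,"roll":0},{"tx":0,"ty":0,"tz":1,"roll":0},{"tx":0,"ty":0,"tz":0,"roll":0},{"tx":0,"ty":0,"tz":0,"roll":0}]'
```

```text
t: 7.37
tool_pos: [0.4382, -0.2706, 0.0522]
tool_rot: [0.003, -3.141, -0.0]
contact_force: [0.1, -0.0, -3.4]
opening: 0.062
grip_force: 56.2
t: 7.7
tool_pos: [0.4383, -0.2708, 0.0504]
tool_rot: [-0.003, 3.142, -0.0]
contact_force: [0.7, -1.2, -3.4]
opening: 0.0624
grip_force: 56.2
```

Expected contact around TCP 50 mm; continue slowly.

```bash
python3 -m handwheel '[{"tx":0,"ty":0,"tz":1,"roll":0},{"tx":0,"ty":0,"tz":0,"roll":0},{"tx":0,"ty":0,"tz":0,"roll":0}]'; python3 -m handwheel '[{"tx":0,"ty":0,"tz":1,"roll":0},{"tx":0,"ty":0,"tz":0,"roll":0},{"tx":0,"ty":0,"tz":0,"roll":0}]';python3 -m handwheel '[{"tx":0,"ty":0,"tz":1,"roll":0},{"tx":0,"ty":0,"tz":0,"roll":0},{"tx":0,"ty":0,"tz":0,"roll":0}]'
```

```text
t: 7.95
tool_pos: [0.4388, -0.2709, 0.0503]
tool_rot: [-0.003, 3.141, -0.001]
contact_force: [-1.3, 1.7, 2.7]
opening: 0.0621
grip_force: 56.8
t: 8.2
tool_pos: [0.4391, -0.2711, 0.0503]
tool_rot: [-0.004, 3.14, -0.001]
contact_force: [-2.4, 1.9, 8.4]
opening: 0.062
grip_force: 57.5
t: 8.45
tool_pos: [0.4393, -0.2712, 0.0502]
tool_rot: [-0.004, 3.14, -0.001]
contact_force: [-4.8, 3.6, 12.3]
opening: 0.0622
grip_force: 58.0
```

Touched the floor at the predicted height. Ease off, release and rise.

```bash
python3 -m handwheel '[{"tx":0,"ty":0,"tz":-2,"roll":0},{"tx":0,"ty":0,"tz":0,"roll":0}]'; python3 -m handwheel '[{"tx":0,"ty":0,"tz":0,"roll":0},{"tx":0,"ty":0,"tz":0,"roll":0},{"tx":0,"ty":0,"tz":0,"roll":0},{"tx":0,"ty":0,"tz":0,"roll":0},{"tx":0,"ty":0,"tz":0,"roll":0}]' 85; python3 -m handwheel '[{"tx":0,"ty":0,"tz":-10,"roll":0},{"tx":0,"ty":0,"tz":-20,"roll":0},{"tx":0,"ty":0,"tz":-30,"roll":0},{"tx":0,"ty":0,"tz":-35,"roll":0},{"tx":0,"ty":0,"tz":-25,"roll":0},{"tx":0,"ty":0,"tz":0,"roll":0},{"tx":0,"ty":0,"tz":0,"roll":0}]'
```

```text
t: 8.62
tool_pos: [0.4388, -0.2711, 0.0503]
tool_rot: [-0.004, 3.14, -0.002]
contact_force: [-2.0, 0.8, 4.4]
opening: 0.0622
grip_force: 57.0
t: 9.03
tool_pos: [0.4382, -0.2707, 0.0491]
tool_rot: [0.003, -3.141, -0.0]
contact_force: [-0.3, -0.1, -0.1]
opening: 0.0849
grip_force: 0.0
t: 9.62
tool_pos: [0.4395, -0.2717, 0.1725]
tool_rot: [-0.004, 3.137, -0.005]
contact_force: [-0.3, -0.0, -0.5]
opening: 0.0855
grip_force: 0.0
```

```bash
python3 -m handwheel '[{"tx":-8,"ty":10,"tz":0,"roll":0},{"tx":-16,"ty":20,"tz":0,"roll":0},{"tx":-20,"ty":25,"tz":0,"roll":0},{"tx":-20,"ty":25,"tz":0,"roll":0},{"tx":-20,"ty":25,"tz":0,"roll":0},{"tx":-20,"ty":25,"tz":0,"roll":0},{"tx":-13,"ty":16,"tz":0,"roll":0},{"tx":-6,"ty":7,"tz":0,"roll":0},{"tx":0,"ty":0,"tz":0,"roll":0},{"tx":0,"ty":0,"tz":0,"roll":0},{"tx":0,"ty":0,"tz":0,"roll":0}]' 65
```

```text
t: 10.53
tool_pos: [0.56, -0.1183, 0.1687]
tool_rot: [0.002, -3.14, 0.0]
contact_force: [1.0, -0.3, 0.9]
opening: 0.0652
grip_force: 0.0
```

```bash
python3 - <<'E'
from vis import *
im,d=optics.get_image("top"); cv2.imwrite("pics/top1.png",im[:,:,::-1])
from station import ctrl
print(ctrl.get_obs()['tool_pos'],ctrl.get_obs()['opening'])
E
```

```text
[ 0.56009525 -0.11845251  0.16896109] 0.0649117890184789
```

View pics/top1.png

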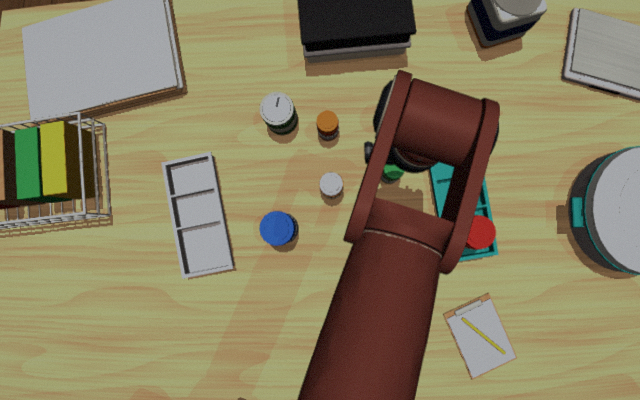

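Sauce jar stands in the teal wide compartment (478,232), the rest is untouched, and the gripper is over the herb jar (394,170). Descend and grip.

```bash
python3 -m handwheel '[{"tx":-1,"ty":1,"tz":15,"roll":0},{"tx":0,"ty":0,"tz":25,"roll":0},{"tx":0,"ty":0,"tz":30,"roll":0},{"tx":0,"ty":0,"tz":25,"roll":0},{"tx":0,"ty":0,"tz":20,"roll":0},{"tx":0,"ty":0,"tz":13,"roll":0},{"tx":0,"ty":0,"tz":0,"roll":0},{"tx":0,"ty":0,"tz":0,"roll":0}]'; python3 -m handwheel '[{"tx":0,"ty":0,"tz":0,"roll":0},{"tx":0,"ty":0,"tz":0,"roll":0},{"tx":0,"ty":0,"tz":0,"roll":0},{"tx":0,"ty":0,"tz":0,"roll":0},{"tx":0,"ty":0,"tz":0,"roll":0},{"tx":0,"ty":0,"tz":0,"roll":0}]' 30 35;  python3 -m handwheel '[{"tx":0,"ty":0,"tz":-5,"roll":0},{"tx":0,"ty":0,"tz":-10,"roll":0},{"tx":0,"ty":0,"tz":-5,"roll":0},{"tx":0,"ty":0,"tz":0,"roll":0}]'
```

```text
t: 11.25
tool_pos: [0.5615, -0.117, 0.0413]
tool_rot: [0.002, -3.141, -0.0]
contact_force: [1.2, -1.4, 1.2]
opening: 0.0654
grip_force: 0.0
t: 11.75
tool_pos: [0.5637, -0.1172, 0.0438]
tool_rot: [-0.004, 3.138, -0.003]
contact_force: [-0.3, -2.0, 6.9]
opening: 0.0407
grip_force: 35.6
t: 12.08
tool_pos: [0.5631, -0.1167, 0.0633]
tool_rot: [-0.004, 3.139, -0.001]
contact_force: [1.0, 0.3, -0.6]
opening: 0.0407
grip_force: 35.4
```

```bash
python3 -m handwheel '[{"tx":0,"ty":0,"tz":-20,"roll":0},{"tx":0,"ty":0,"tz":-20,"roll":0},{"tx":-1,"ty":-8,"tz":-7,"roll":0},{"tx":-4,"ty":-20,"tz":0,"roll":0},{"tx":-5,"ty":-28,"tz":0,"roll":0},{"tx":-5,"ty":-28,"tz":0,"roll":0},{"tx":-4,"ty":-24,"tz":0,"roll":0},{"tx":-3,"ty":-16,"tz":0,"roll":0},{"tx":-1,"ty":-8,"tz":0,"roll":0},{"tx":0,"ty":0,"tz":0,"roll":0},{"tx":0,"ty":0,"tz":0,"roll":0},{"tx":0,"ty":0,"tz":0,"roll":0}]';python3 -m handwheel '[{"tx":0,"ty":0,"tz":10,"roll":0},{"tx":0,"ty":0,"tz":20,"roll":0},{"tx":0,"ty":0,"tz":15,"roll":0},{"tx":0,"ty":0,"tz":8,"roll":0},{"tx":0,"ty":0,"tz":3,"roll":0},{"tx":0,"ty":0,"tz":2,"roll":0},{"tx":0,"ty":0,"tz":0,"roll":0},{"tx":0,"ty":0,"tz":0,"roll":0}]'
```

```text
t: 13.08
tool_pos: [0.585, -0.2472, 0.108]
tool_rot: [0.005, -3.141, -0.001]
contact_force: [-0.2, 0.5, -0.9]
opening: 0.0409
grip_force: 35.6
t: 13.75
tool_pos: [0.5858, -0.2487, 0.0513]
tool_rot: [-0.004, 3.14, -0.001]
contact_force: [-0.3, -0.4, -0.3]
opening: 0.0408
grip_force: 35.6
```

```bash
python3 -m handwheel '[{"tx":0,"ty":0,"tz":1,"roll":0},{"tx":0,"ty":0,"tz":1,"roll":0},{"tx":0,"ty":0,"tz":1,"roll":0},{"tx":0,"ty":0,"tz":0,"roll":0},{"tx":0,"ty":0,"tz":0,"roll":0}]'; python3 -m handwheel '[{"tx":0,"ty":0,"tz":1,"roll":0},{"tx":0,"ty":0,"tz":0,"roll":0},{"tx":0,"ty":0,"tz":0,"roll":0}]'
```

```text
t: 14.17
tool_pos: [0.5856, -0.2486, 0.0479]
tool_rot: [-0.003, 3.141, -0.001]
contact_force: [0.4, -0.6, 0.0]
opening: 0.0407
grip_force: 35.7
t: 14.42
tool_pos: [0.586, -0.2487, 0.0478]
tool_rot: [-0.003, 3.14, -0.001]
contact_force: [-1.1, 1.0, 6.2]
opening: 0.0408
grip_force: 36.1
```

```bash
python3 -m handwheel '[{"tx":0,"ty":0,"tz":-1,"roll":0},{"tx":0,"ty":0,"tz":0,"roll":0}]'; python3 -m handwheel '[{"tx":0,"ty":0,"tz":0,"roll":0},{"tx":0,"ty":0,"tz":0,"roll":0},{"tx":0,"ty":0,"tz":0,"roll":0},{"tx":0,"ty":0,"tz":0,"roll":0}]' 65; python3 -m handwheel '[{"tx":0,"ty":0,"tz":-10,"roll":0},{"tx":0,"ty":0,"tz":-25,"roll":0},{"tx":0,"ty":0,"tz":-35,"roll":0},{"tx":0,"ty":0,"tz":-30,"roll":0},{"tx":0,"ty":0,"tz":-20,"roll":0},{"tx":8,"ty":8,"tz":0,"roll":0},{"tx":18,"ty":18,"tz":0,"roll":0},{"tx":26,"ty":26,"tz":0,"roll":0},{"tx":26,"ty":26,"tz":0,"roll":0},{"tx":26,"ty":26,"tz":0,"roll":0},{"tx":24,"ty":24,"tz":0,"roll":0},{"tx":12,"ty":12,"tz":0,"roll":0}]'; python3 -m handwheel '[{"tx":5,"ty":4,"tz":0,"roll":0},{"tx":0,"ty":0,"tz":0,"roll":0},{"tx":0,"ty":0,"tz":0,"roll":0},{"tx":0,"ty":0,"tz":0,"roll":0}]'
```

```text
t: 14.58
tool_pos: [0.5855, -0.2486, 0.0478]
tool_rot: [-0.003, 3.141, -0.001]
contact_force: [0.4, -0.4, 3.0]
opening: 0.0407
grip_force: 36.0
t: 14.92
tool_pos: [0.5849, -0.2482, 0.0469]
tool_rot: [0.004, -3.141, -0.001]
contact_force: [0.5, -0.1, 0.2]
opening: 0.0653
grip_force: 0.0
t: 15.92
tool_pos: [0.4428, -0.1066, 0.1676]
tool_rot: [0.005, -3.141, -0.001]
contact_force: [-0.4, 0.1, -0.0]
opening: 0.0649
grip_force: 0.0
t: 16.25
tool_pos: [0.4407, -0.1055, 0.1679]
tool_rot: [-0.002, 3.141, -0.001]
contact_force: [1.2, -0.6, -0.6]
opening: 0.0651
grip_force: 0.0
```

```bash
python3 -m handwheel '[{"tx":0,"ty":0,"tz":15,"roll":0},{"tx":0,"ty":0,"tz":25,"roll":0},{"tx":0,"ty":0,"tz":25,"roll":0},{"tx":0,"ty":0,"tz":25,"roll":0},{"tx":0,"ty":0,"tz":15,"roll":0},{"tx":0,"ty":0,"tz":5,"roll":0},{"tx":0,"ty":0,"tz":0,"roll":0},{"tx":0,"ty":0,"tz":0,"roll":0}]'; python3 -m handwheel '[{"tx":0,"ty":0,"tz":0,"roll":0},{"tx":0,"ty":0,"tz":0,"roll":0},{"tx":0,"ty":0,"tz":0,"roll":0},{"tx":0,"ty":0,"tz":0,"roll":0},{"tx":0,"ty":0,"tz":0,"roll":0},{"tx":0,"ty":0,"tz":0,"roll":0}]' 30 35;  python3 -m handwheel '[{"tx":0,"ty":0,"tz":-5,"roll":0},{"tx":0,"ty":0,"tz":-10,"roll":0},{"tx":0,"ty":0,"tz":-5,"roll":0},{"tx":0,"ty":0,"tz":0,"roll":0}]'; python3 -c "
from station import optics
import cv2
im,d=optics.get_image('scene'); cv2.imwrite('pics/mill.png',cv2.resize(im[40:220,200:440],(800,600))[:,:,::-1])"
```

```text
t: 16.92
tool_pos: [0.4407, -0.1053, 0.0581]
tool_rot: [-0.003, 3.141, -0.0]
contact_force: [-0.3, -0.2, -0.1]
opening: 0.0651
grip_force: 0.0
t: 17.42
tool_pos: [0.444, -0.1063, 0.0636]
tool_rot: [-0.004, 3.133, -0.006]
contact_force: [-3.0, 1.0, 20.0]
opening: 0.0326
grip_force: 29.0
t: 17.75
tool_pos: [0.441, -0.1051, 0.0792]
tool_rot: [-0.004, 3.139, -0.002]
contact_force: [0.5, 0.4, 0.8]
opening: 0.0301
grip_force: 0.0
```

View pics/mill.png

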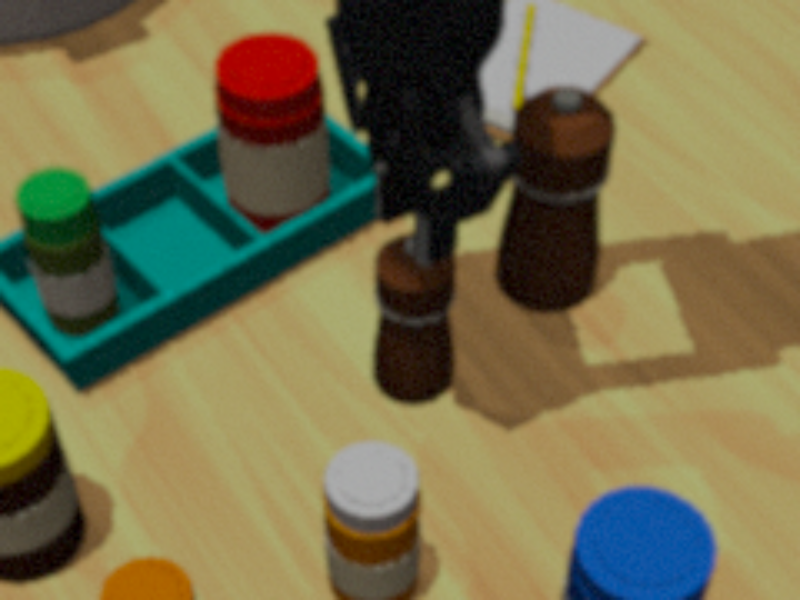

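The fingers slid up over the mill's dome: it still stands (crop 415,320) with the herb jar and sauce jar in place. I gripped too high, so I'll raise, re-measure and grip lower.

```bash
python3 -m handwheel '[{"tx":0,"ty":0,"tz":-15,"roll":0},{"tx":0,"ty":0,"tz":-30,"roll":0},{"tx":0,"ty":0,"tz":-30,"roll":0},{"tx":0,"ty":0,"tz":-15,"roll":0},{"tx":0,"ty":0,"tz":0,"roll":0},{"tx":0,"ty":0,"tz":0,"roll":0}]' 75
cat > m2.py <<'E'
from vis import *
import sys
# name px py D : measure top face circle in the scene view
a=sys.argv[1:]
im,d=optics.get_image("scene"); P=cloud("scene",d)
for i in range(0,len(a),3):
    u0,v0,D=int(a[i]),int(a[i+1]),float(a[i+2]); v,u=np.mgrid[:400,:640]
    zt=np.nanpercentile(P[v0-4:v0+5,u0-4:u0+5,2],80)
    q=P[(np.hypot(u-u0,v-v0)<28)&(abs(P[...,2]-zt)<.008)]; q=q[np.hypot(*(q[:,:2]-plane("scene",[(u0,v0)],zt)[0,:2]).T)<D*.75]
    (x,y),r=cv2.minEnclosingCircle(np.float32(q[:,:2])); print(a[i:i+2],"z %.3f  %.3f %.3f D %.3f"%(zt,x,y,2*r))
# mill occupancy: points in world column near the mill
q=P[np.hypot(P[...,0]-.44,P[...,1]+.105)<.05]
for lo in np.arange(.05,.11,.01):
    s=q[(q[:,2]>lo)&(q[:,2]<lo+.01)]; print("z%.2f"%lo,len(s),s[:,:2].min(0).round(3),s[:,:2].max(0).round(3)) if len(s) else 0
E
python3 m2.py 323 117 .04
```

```text
t: 18.3
tool_pos: [0.4401, -0.1048, 0.1675]
tool_rot: [-0.003, 3.141, -0.001]
contact_force: [-0.1, 0.4, -0.5]
opening: 0.0752
grip_force: 0.0
['323', '117'] z 0.104  0.441 -0.103 D 0.039
z0.05 88 [ 0.426 -0.11 ] [ 0.46  -0.084]
z0.06 43 [ 0.422 -0.115] [ 0.461 -0.083]
z0.07 109 [ 0.422 -0.114] [ 0.463 -0.081]
z0.08 94 [ 0.423 -0.114] [ 0.462 -0.082]
z0.09 250 [ 0.418 -0.124] [ 0.462 -0.082]
z0.10 113 [ 0.427 -0.119] [ 0.456 -0.09 ]
```

```bash
python3 -m handwheel '[{"tx":-1,"ty":1,"tz":15,"roll":0},{"tx":0,"ty":0,"tz":25,"roll":0},{"tx":0,"ty":0,"tz":25,"roll":0},{"tx":0,"ty":0,"tz":25,"roll":0},{"tx":0,"ty":0,"tz":19,"roll":0},{"tx":0,"ty":0,"tz":10,"roll":0},{"tx":0,"ty":0,"tz":0,"roll":0},{"tx":0,"ty":0,"tz":0,"roll":0}]' 65; python3 -m handwheel '[{"tx":0,"ty":0,"tz":0,"roll":0},{"tx":0,"ty":0,"tz":0,"roll":0},{"tx":0,"ty":0,"tz":0,"roll":0},{"tx":0,"ty":0,"tz":0,"roll":0},{"tx":0,"ty":0,"tz":0,"roll":0},{"tx":0,"ty":0,"tz":0,"roll":0}]' 30 35
```

```text
t: 19.02
tool_pos: [0.44, -0.1033, 0.0473]
tool_rot: [0.003, -3.139, -0.002]
contact_force: [0.2, 0.3, -0.5]
opening: 0.065
grip_force: 0.0
t: 19.52
tool_pos: [0.4423, -0.1044, 0.0502]
tool_rot: [-0.003, 3.139, -0.002]
contact_force: [-0.8, -0.8, 5.7]
opening: 0.0422
grip_force: 35.9
```

```bash
python3 -m handwheel '[{"tx":0,"ty":0,"tz":-3,"roll":0},{"tx":0,"ty":0,"tz":-6,"roll":0},{"tx":0,"ty":0,"tz":-6,"roll":0},{"tx":0,"ty":0,"tz":0,"roll":0},{"tx":0,"ty":0,"tz":0,"roll":0}]'; python3 -c "
from station import optics
import cv2
im,d=optics.get_image('scene'); cv2.imwrite('pics/mill2.png',cv2.resize(im[70:190,240:400],(800,600))[:,:,::-1])"
```

```text
t: 19.93
tool_pos: [0.4411, -0.1037, 0.0638]
tool_rot: [-0.004, 3.141, -0.0]
contact_force: [-0.3, -0.2, -0.8]
opening: 0.0421
grip_force: 35.6
```

View pics/mill2.png

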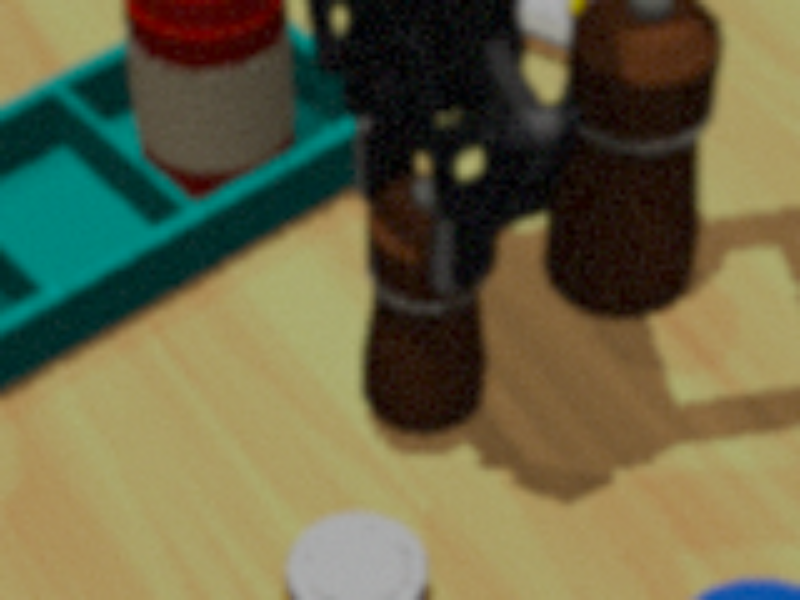

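Mill is held by the head and upright. Carrying it to the middle teal compartment.

```bash
python3 -m handwheel '[{"tx":0,"ty":0,"tz":-15,"roll":0},{"tx":0,"ty":0,"tz":-20,"roll":0},{"tx":0,"ty":0,"tz":-18,"roll":0},{"tx":-5,"ty":-10,"tz":0,"roll":0},{"tx":-10,"ty":-20,"tz":0,"roll":0},{"tx":-14,"ty":-28,"tz":0,"roll":0},{"tx":-14,"ty":-28,"tz":0,"roll":0},{"tx":-14,"ty":-28,"tz":0,"roll":0},{"tx":-12,"ty":-24,"tz":0,"roll":0},{"tx":-6,"ty":-12,"tz":0,"roll":0},{"tx":-2,"ty":-4,"tz":0,"roll":0},{"tx":0,"ty":0,"tz":0,"roll":0}]';python3 -m handwheel '[{"tx":0,"ty":0,"tz":10,"roll":0},{"tx":0,"ty":0,"tz":20,"roll":0},{"tx":0,"ty":0,"tz":18,"roll":0},{"tx":0,"ty":0,"tz":6,"roll":0},{"tx":0,"ty":0,"tz":2,"roll":0},{"tx":0,"ty":0,"tz":1,"roll":0},{"tx":0,"ty":0,"tz":0,"roll":0},{"tx":0,"ty":0,"tz":0,"roll":0}]'
```

```text
t: 20.98
tool_pos: [0.5179, -0.2584, 0.1148]
tool_rot: [0.001, -3.14, -0.002]
contact_force: [0.4, -0.3, -1.5]
opening: 0.0422
grip_force: 35.9
t: 21.65
tool_pos: [0.519, -0.2578, 0.0607]
tool_rot: [-0.004, 3.14, -0.002]
contact_force: [-0.4, -0.5, -0.5]
opening: 0.0423
grip_force: 35.9
```

```bash
python3 -m handwheel '[{"tx":0,"ty":0,"tz":2,"roll":0},{"tx":0,"ty":0,"tz":1,"roll":0},{"tx":0,"ty":0,"tz":1,"roll":0},{"tx":0,"ty":0,"tz":1,"roll":0},{"tx":0,"ty":0,"tz":0,"roll":0},{"tx":0,"ty":0,"tz":0,"roll":0}]'; python3 -m handwheel '[{"tx":0,"ty":0,"tz":1,"roll":0},{"tx":0,"ty":0,"tz":0,"roll":0},{"tx":0,"ty":0,"tz":0,"roll":0}]';python3 -m handwheel '[{"tx":0,"ty":0,"tz":1,"roll":0},{"tx":0,"ty":0,"tz":0,"roll":0},{"tx":0,"ty":0,"tz":0,"roll":0}]'
```

```text
t: 22.15
tool_pos: [0.5183, -0.2576, 0.0544]
tool_rot: [0.003, -3.142, -0.0]
contact_force: [-0.2, 0.4, -0.4]
opening: 0.0421
grip_force: 35.9
t: 22.4
tool_pos: [0.5187, -0.2578, 0.0543]
tool_rot: [-0.003, 3.141, -0.001]
contact_force: [0.1, 0.0, 4.2]
opening: 0.042
grip_force: 36.3
t: 22.65
tool_pos: [0.5192, -0.2579, 0.0542]
tool_rot: [-0.003, 3.14, -0.001]
contact_force: [-2.7, 1.5, 8.9]
opening: 0.042
grip_force: 36.7
```

```bash
python3 -m handwheel '[{"tx":0,"ty":0,"tz":-2,"roll":0},{"tx":0,"ty":0,"tz":0,"roll":0}]'; python3 -m handwheel '[{"tx":0,"ty":0,"tz":0,"roll":0},{"tx":0,"ty":0,"tz":0,"roll":0},{"tx":0,"ty":0,"tz":0,"roll":0},{"tx":0,"ty":0,"tz":0,"roll":0}]' 65; python3 -m handwheel '[{"tx":0,"ty":0,"tz":-10,"roll":0},{"tx":0,"ty":0,"tz":-25,"roll":0},{"tx":0,"ty":0,"tz":-35,"roll":0},{"tx":0,"ty":0,"tz":-30,"roll":0},{"tx":0,"ty":0,"tz":-15,"roll":0},{"tx":-10,"ty":8,"tz":0,"roll":0},{"tx":-20,"ty":18,"tz":0,"roll":0},{"tx":-26,"ty":23,"tz":0,"roll":0},{"tx":-26,"ty":23,"tz":0,"roll":0},{"tx":-26,"ty":23,"tz":0,"roll":0},{"tx":-26,"ty":22,"tz":0,"roll":0},{"tx":-16,"ty":13,"tz":0,"roll":0}]'; python3 -m handwheel '[{"tx":-10,"ty":8,"tz":0,"roll":0},{"tx":0,"ty":0,"tz":0,"roll":0},{"tx":0,"ty":0,"tz":0,"roll":0},{"tx":0,"ty":0,"tz":0,"roll":0},{"tx":0,"ty":0,"tz":0,"roll":0}]' 85
```

```text
t: 22.82
tool_pos: [0.5183, -0.2576, 0.0544]
tool_rot: [-0.004, 3.141, -0.001]
contact_force: [0.1, -0.0, 0.1]
opening: 0.0418
grip_force: 35.9
t: 23.15
tool_pos: [0.5181, -0.2575, 0.0541]
tool_rot: [0.003, -3.141, -0.0]
contact_force: [-0.3, -0.1, -0.5]
opening: 0.0651
grip_force: 0.0
t: 24.15
tool_pos: [0.6697, -0.1239, 0.1684]
tool_rot: [0.007, -3.141, -0.002]
contact_force: [0.2, -0.7, -0.2]
opening: 0.065
grip_force: 0.0
t: 24.57
tool_pos: [0.6771, -0.1203, 0.1693]
tool_rot: [0.001, -3.141, 0.0]
contact_force: [-1.3, -0.3, 0.3]
opening: 0.0851
grip_force: 0.0
```

```bash
python3 -m handwheel '[{"tx":-1,"ty":0,"tz":15,"roll":0},{"tx":0,"ty":0,"tz":25,"roll":0},{"tx":0,"ty":0,"tz":28,"roll":0},{"tx":0,"ty":0,"tz":25,"roll":0},{"tx":0,"ty":0,"tz":20,"roll":0},{"tx":0,"ty":0,"tz":13,"roll":0},{"tx":0,"ty":0,"tz":0,"roll":0},{"tx":0,"ty":0,"tz":0,"roll":0}]'; python3 -m handwheel '[{"tx":0,"ty":0,"tz":0,"roll":0},{"tx":0,"ty":0,"tz":0,"roll":0},{"tx":0,"ty":0,"tz":0,"roll":0},{"tx":0,"ty":0,"tz":0,"roll":0},{"tx":0,"ty":0,"tz":0,"roll":0},{"tx":0,"ty":0,"tz":0,"roll":0}]' 50 50;  python3 -m handwheel '[{"tx":0,"ty":0,"tz":-5,"roll":0},{"tx":0,"ty":0,"tz":-10,"roll":0},{"tx":0,"ty":0,"tz":-5,"roll":0},{"tx":0,"ty":0,"tz":0,"roll":0}]'
```

```text
t: 25.23
tool_pos: [0.6782, -0.1194, 0.0425]
tool_rot: [0.002, -3.14, -0.001]
contact_force: [0.8, -0.2, -0.1]
opening: 0.0849
grip_force: 0.0
t: 25.73
tool_pos: [0.681, -0.1201, 0.0464]
tool_rot: [-0.003, 3.137, -0.003]
contact_force: [0.5, -1.9, 6.2]
opening: 0.0634
grip_force: 56.0
t: 26.07
tool_pos: [0.6797, -0.1191, 0.065]
tool_rot: [-0.004, 3.14, -0.001]
contact_force: [0.1, 0.0, -2.7]
opening: 0.0635
grip_force: 55.5
```

```bash
python3 -m handwheel '[{"tx":0,"ty":0,"tz":-20,"roll":0},{"tx":0,"ty":0,"tz":-28,"roll":0},{"tx":0,"ty":0,"tz":-28,"roll":0},{"tx":0,"ty":0,"tz":-18,"roll":0},{"tx":0,"ty":0,"tz":-9,"roll":0},{"tx":5,"ty":7,"tz":0,"roll":0},{"tx":10,"ty":15,"tz":0,"roll":0},{"tx":17,"ty":25,"tz":0,"roll":0},{"tx":17,"ty":25,"tz":0,"roll":0},{"tx":17,"ty":25,"tz":0,"roll":0},{"tx":17,"ty":25,"tz":0,"roll":0},{"tx":17,"ty":25,"tz":0,"roll":0}]'; python3 -m handwheel '[{"tx":17,"ty":25,"tz":0,"roll":0},{"tx":17,"ty":25,"tz":0,"roll":0},{"tx":17,"ty":25,"tz":0,"roll":0},{"tx":17,"ty":25,"tz":0,"roll":0},{"tx":17,"ty":25,"tz":0,"roll":0},{"tx":17,"ty":25,"tz":0,"roll":0},{"tx":17,"ty":25,"tz":0,"roll":0},{"tx":17,"ty":25,"tz":0,"roll":0},{"tx":15,"ty":22,"tz":0,"roll":0},{"tx":9,"ty":12,"tz":0,"roll":0},{"tx":4,"ty":5,"tz":0,"roll":0},{"tx":0,"ty":0,"tz":0,"roll":0}]'; python3 -m handwheel '[{"tx":0,"ty":0,"tz":0,"roll":0},{"tx":0,"ty":0,"tz":0,"roll":0}]'
```

```text
t: 27.07
tool_pos: [0.5757, 0.0292, 0.1633]
tool_rot: [0.003, -3.137, -0.001]
contact_force: [0.3, 0.4, -3.6]
opening: 0.0633
grip_force: 56.1
t: 28.07
tool_pos: [0.412, 0.2667, 0.1643]
tool_rot: [0.007, -3.138, 0.002]
contact_force: [-0.1, 0.1, -3.1]
opening: 0.063
grip_force: 56.2
t: 28.23
tool_pos: [0.4142, 0.2654, 0.1657]
tool_rot: [0.002, -3.141, 0.001]
contact_force: [0.9, -0.3, -2.2]
opening: 0.0631
grip_force: 56.2
```

```bash
python3 -m handwheel '[{"tx":-1,"ty":1,"tz":15,"roll":0},{"tx":0,"ty":0,"tz":25,"roll":0},{"tx":0,"ty":0,"tz":25,"roll":0},{"tx":0,"ty":0,"tz":22,"roll":0},{"tx":0,"ty":0,"tz":13,"roll":0},{"tx":0,"ty":0,"tz":7,"roll":0},{"tx":0,"ty":0,"tz":3,"roll":0},{"tx":0,"ty":0,"tz":0,"roll":0},{"tx":0,"ty":0,"tz":0,"roll":0}]'; python3 -m handwheel '[{"tx":0,"ty":0,"tz":1,"roll":0},{"tx":0,"ty":0,"tz":1,"roll":0},{"tx":0,"ty":0,"tz":1,"roll":0},{"tx":0,"ty":0,"tz":0,"roll":0},{"tx":0,"ty":0,"tz":0,"roll":0}]'
```

```text
t: 28.98
tool_pos: [0.4162, 0.2673, 0.0575]
tool_rot: [-0.002, 3.14, 0.001]
contact_force: [0.9, -0.1, -2.8]
opening: 0.063
grip_force: 56.3
t: 29.4
tool_pos: [0.4152, 0.2673, 0.0536]
tool_rot: [-0.004, 3.141, 0.0]
contact_force: [-0.4, 0.5, -3.5]
opening: 0.0631
grip_force: 56.3
```

```bash
python3 -m handwheel '[{"tx":0,"ty":0,"tz":1,"roll":0},{"tx":0,"ty":0,"tz":1,"roll":0},{"tx":0,"ty":0,"tz":1,"roll":0},{"tx":0,"ty":0,"tz":0,"roll":0},{"tx":0,"ty":0,"tz":0,"roll":0}]'; python3 -m handwheel '[{"tx":0,"ty":0,"tz":1,"roll":0},{"tx":0,"ty":0,"tz":0,"roll":0},{"tx":0,"ty":0,"tz":0,"roll":0}]';python3 -m handwheel '[{"tx":0,"ty":0,"tz":1,"roll":0},{"tx":0,"ty":0,"tz":0,"roll":0},{"tx":0,"ty":0,"tz":0,"roll":0}]'
```

```text
t: 29.82
tool_pos: [0.4152, 0.2673, 0.0504]
tool_rot: [-0.003, 3.141, 0.0]
contact_force: [0.1, 0.4, -2.5]
opening: 0.0632
grip_force: 56.3
t: 30.07
tool_pos: [0.4157, 0.2673, 0.0504]
tool_rot: [-0.004, 3.141, -0.0]
contact_force: [-1.4, -1.4, 5.7]
opening: 0.063
grip_force: 56.8
t: 30.32
tool_pos: [0.4161, 0.2673, 0.0504]
tool_rot: [-0.004, 3.14, -0.0]
contact_force: [-3.9, -4.8, 9.4]
opening: 0.0634
grip_force: 57.6
```

```bash
python3 -m handwheel '[{"tx":0,"ty":0,"tz":-2,"roll":0},{"tx":0,"ty":0,"tz":0,"roll":0}]'; python3 -m handwheel '[{"tx":0,"ty":0,"tz":0,"roll":0},{"tx":0,"ty":0,"tz":0,"roll":0},{"tx":0,"ty":0,"tz":0,"roll":0},{"tx":0,"ty":0,"tz":0,"roll":0},{"tx":0,"ty":0,"tz":0,"roll":0}]' 85; python3 -m handwheel '[{"tx":0,"ty":0,"tz":-10,"roll":0},{"tx":0,"ty":0,"tz":-25,"roll":0},{"tx":0,"ty":0,"tz":-35,"roll":0},{"tx":0,"ty":0,"tz":-30,"roll":0},{"tx":0,"ty":0,"tz":-18,"roll":0},{"tx":-5,"ty":-11,"tz":0,"roll":0},{"tx":-9,"ty":-20,"tz":0,"roll":0},{"tx":-14,"ty":-30,"tz":0,"roll":0},{"tx":-14,"ty":-30,"tz":0,"roll":0},{"tx":-14,"ty":-30,"tz":0,"roll":0},{"tx":-14,"ty":-30,"tz":0,"roll":0},{"tx":-14,"ty":-30,"tz":0,"roll":0}]'; python3 -m handwheel '[{"tx":-14,"ty":-30,"tz":0,"roll":0},{"tx":-12,"ty":-28,"tz":0,"roll":0},{"tx":-7,"ty":-17,"tz":0,"roll":0},{"tx":-2,"ty":-8,"tz":0,"roll":0},{"tx":0,"ty":0,"tz":0,"roll":0},{"tx":0,"ty":0,"tz":0,"roll":0},{"tx":0,"ty":0,"tz":0,"roll":0}]' 68
```

```text
t: 30.48
tool_pos: [0.4151, 0.2674, 0.0503]
tool_rot: [-0.003, 3.141, 0.001]
contact_force: [-1.1, -1.6, 4.3]
opening: 0.0634
grip_force: 57.1
t: 30.9
tool_pos: [0.4152, 0.2673, 0.0504]
tool_rot: [-0.003, 3.141, 0.0]
contact_force: [0.2, -0.3, 0.9]
opening: 0.0848
grip_force: 0.0
t: 31.9
tool_pos: [0.4995, 0.0844, 0.1678]
tool_rot: [0.003, -3.141, 0.0]
contact_force: [0.4, 0.5, -0.3]
opening: 0.0856
grip_force: 0.0
t: 32.48
tool_pos: [0.5341, 0.0044, 0.1681]
tool_rot: [0.005, -3.141, -0.001]
contact_force: [0.6, -0.5, -0.4]
opening: 0.0681
grip_force: 0.0
```

```bash
python3 -m handwheel '[{"tx":0,"ty":-1,"tz":15,"roll":0},{"tx":0,"ty":0,"tz":25,"roll":0},{"tx":0,"ty":0,"tz":28,"roll":0},{"tx":0,"ty":0,"tz":25,"roll":0},{"tx":0,"ty":0,"tz":20,"roll":0},{"tx":0,"ty":0,"tz":14,"roll":0},{"tx":0,"ty":0,"tz":0,"roll":0},{"tx":0,"ty":0,"tz":0,"roll":0}]'; python3 -m handwheel '[{"tx":0,"ty":0,"tz":0,"roll":0},{"tx":0,"ty":0,"tz":0,"roll":0},{"tx":0,"ty":0,"tz":0,"roll":0},{"tx":0,"ty":0,"tz":0,"roll":0},{"tx":0,"ty":0,"tz":0,"roll":0},{"tx":0,"ty":0,"tz":0,"roll":0}]' 35 40;  python3 -m handwheel '[{"tx":0,"ty":0,"tz":-5,"roll":0},{"tx":0,"ty":0,"tz":-10,"roll":0},{"tx":0,"ty":0,"tz":-5,"roll":0},{"tx":0,"ty":0,"tz":0,"roll":0}]'
```

```text
t: 33.15
tool_pos: [0.5338, 0.0037, 0.0408]
tool_rot: [0.006, -3.14, -0.001]
contact_force: [0.7, -0.2, 0.2]
opening: 0.0679
grip_force: 0.0
t: 33.65
tool_pos: [0.5364, 0.0024, 0.0435]
tool_rot: [-0.003, 3.138, 0.0]
contact_force: [-0.5, -0.4, 6.4]
opening: 0.0431
grip_force: 41.5
t: 33.98
tool_pos: [0.5357, 0.0024, 0.063]
tool_rot: [-0.003, 3.139, -0.001]
contact_force: [-0.3, 0.0, -1.5]
opening: 0.0434
grip_force: 41.2
```

```bash
python3 -m handwheel '[{"tx":0,"ty":0,"tz":-20,"roll":0},{"tx":0,"ty":0,"tz":-28,"roll":0},{"tx":0,"ty":0,"tz":-28,"roll":0},{"tx":0,"ty":0,"tz":-18,"roll":0},{"tx":0,"ty":0,"tz":-8,"roll":0},{"tx":-1,"ty":10,"tz":0,"roll":0},{"tx":-2,"ty":20,"tz":0,"roll":0},{"tx":-3,"ty":30,"tz":0,"roll":0},{"tx":-3,"ty":30,"tz":0,"roll":0},{"tx":-3,"ty":30,"tz":0,"roll":0},{"tx":-3,"ty":30,"tz":0,"roll":0},{"tx":-3,"ty":30,"tz":0,"roll":0}]'; python3 -m handwheel '[{"tx":-3,"ty":30,"tz":0,"roll":0},{"tx":-3,"ty":30,"tz":0,"roll":0},{"tx":-2,"ty":28,"tz":0,"roll":0},{"tx":-1,"ty":17,"tz":0,"roll":0},{"tx":0,"ty":8,"tz":0,"roll":0},{"tx":0,"ty":0,"tz":0,"roll":0},{"tx":0,"ty":0,"tz":0,"roll":0},{"tx":0,"ty":0,"tz":0,"roll":0}]'
```

```text
t: 34.98
tool_pos: [0.5506, 0.1845, 0.1605]
tool_rot: [0.004, -3.138, 0.001]
contact_force: [0.6, -1.1, -2.0]
opening: 0.0436
grip_force: 41.5
t: 35.65
tool_pos: [0.5606, 0.2945, 0.1624]
tool_rot: [0.002, -3.14, 0.002]
contact_force: [-0.1, 0.3, -2.4]
opening: 0.0432
grip_force: 41.5
```

```bash
python3 -m handwheel '[{"tx":-2,"ty":1,"tz":15,"roll":0},{"tx":0,"ty":0,"tz":25,"roll":0},{"tx":0,"ty":0,"tz":25,"roll":0},{"tx":0,"ty":0,"tz":22,"roll":0},{"tx":0,"ty":0,"tz":13,"roll":0},{"tx":0,"ty":0,"tz":7,"roll":0},{"tx":0,"ty":0,"tz":3,"roll":0},{"tx":0,"ty":0,"tz":0,"roll":0},{"tx":0,"ty":0,"tz":0,"roll":0}]'; python3 -m handwheel '[{"tx":0,"ty":0,"tz":1,"roll":0},{"tx":0,"ty":0,"tz":1,"roll":0},{"tx":0,"ty":0,"tz":1,"roll":0},{"tx":0,"ty":0,"tz":0,"roll":0},{"tx":0,"ty":0,"tz":0,"roll":0}]'; python3 -m handwheel '[{"tx":0,"ty":0,"tz":1,"roll":0},{"tx":0,"ty":0,"tz":0,"roll":0},{"tx":0,"ty":0,"tz":0,"roll":0}]'
```

```text
t: 36.4
tool_pos: [0.5641, 0.2968, 0.0548]
tool_rot: [-0.003, 3.139, 0.001]
contact_force: [0.8, 1.0, -1.1]
opening: 0.0432
grip_force: 41.6
t: 36.82
tool_pos: [0.5631, 0.2966, 0.0506]
tool_rot: [-0.004, 3.141, 0.0]
contact_force: [0.2, 0.1, -1.7]
opening: 0.0431
grip_force: 41.6
t: 37.07
tool_pos: [0.5629, 0.2966, 0.0493]
tool_rot: [0.004, -3.141, 0.0]
contact_force: [0.2, -0.0, -2.6]
opening: 0.0433
grip_force: 41.6
```

```bash
python3 -m handwheel '[{"tx":0,"ty":0,"tz":1,"roll":0},{"tx":0,"ty":0,"tz":1,"roll":0},{"tx":0,"ty":0,"tz":0,"roll":0},{"tx":0,"ty":0,"tz":0,"roll":0}]'; python3 -m handwheel '[{"tx":0,"ty":0,"tz":1,"roll":0},{"tx":0,"ty":0,"tz":0,"roll":0},{"tx":0,"ty":0,"tz":0,"roll":0}]'
```

```text
t: 37.4
tool_pos: [0.5632, 0.2966, 0.0477]
tool_rot: [-0.003, 3.141, 0.0]
contact_force: [-0.2, -0.2, -0.7]
opening: 0.0436
grip_force: 41.6
t: 37.65
tool_pos: [0.5637, 0.2967, 0.0477]
tool_rot: [-0.003, 3.14, 0.0]
contact_force: [-2.1, -1.5, 5.6]
opening: 0.0431
grip_force: 42.2
```

```bash
python3 -m handwheel '[{"tx":0,"ty":0,"tz":-1,"roll":0},{"tx":0,"ty":0,"tz":0,"roll":0}]'; python3 -m handwheel '[{"tx":0,"ty":0,"tz":0,"roll":0},{"tx":0,"ty":0,"tz":0,"roll":0},{"tx":0,"ty":0,"tz":0,"roll":0},{"tx":0,"ty":0,"tz":0,"roll":0},{"tx":0,"ty":0,"tz":0,"roll":0}]' 68; python3 -m handwheel '[{"tx":0,"ty":0,"tz":-10,"roll":0},{"tx":0,"ty":0,"tz":-25,"roll":0},{"tx":0,"ty":0,"tz":-35,"roll":0},{"tx":0,"ty":0,"tz":-35,"roll":0},{"tx":0,"ty":0,"tz":-25,"roll":0},{"tx":10,"ty":10,"tz":0,"roll":0},{"tx":25,"ty":20,"tz":0,"roll":0},{"tx":28,"ty":25,"tz":0,"roll":0},{"tx":28,"ty":25,"tz":0,"roll":0},{"tx":28,"ty":25,"tz":0,"roll":0},{"tx":28,"ty":25,"tz":0,"roll":0},{"tx":28,"ty":25,"tz":0,"roll":0}]'; python3 -m handwheel '[{"tx":28,"ty":22,"tz":0,"roll":0},{"tx":28,"ty":22,"tz":0,"roll":0},{"tx":28,"ty":22,"tz":0,"roll":0},{"tx":28,"ty":22,"tz":0,"roll":0},{"tx":28,"ty":20,"tz":0,"roll":0},{"tx":15,"ty":12,"tz":0,"roll":0},{"tx":0,"ty":0,"tz":0,"roll":0},{"tx":0,"ty":0,"tz":0,"roll":0}]'
python3 - <<'E'
from vis import *
im,d=optics.get_image("top"); im2,d2=optics.get_image("scene")
cv2.imwrite("pics/end_top.png",im[:,:,::-1]); cv2.imwrite("pics/end_scene.png",im2[:,:,::-1])
P=cloud("top",d).reshape(-1,3)
cad=dict(teal=(.5031,-.26,.138),white=(.4813,.2796,.191))
for nm,c,(ax,ay),h,D in[("sauce","teal",(-.068,0),.109,.062),("mill","teal",(.014,0),.11,.04),("herb","teal",(.082,0),.099,.042),("cocoa","white",(-.068,0),.104,.065),("honey","white",(.082,0),.094,.045),("blue",None,(.451,.106),.1,.066),("paprika",None,(.654,.008),.095,.044),("soup",None,(.68,.105),.101,.066)]:
    x,y,t=cad[c] if c else (0,0,0); d=P[:,:2]-[x,y]; L=np.c_[d@[np.cos(t),np.sin(t)],d@[-np.sin(t),np.cos(t)]]
    m=(np.hypot(L[:,0]-ax,L[:,1]-ay)<D*.8)&(abs(P[:,2]-h)<.012)
    (cx,cy),r=cv2.minEnclosingCircle(np.float32(L[m])); print(nm,"centre %.3f %.3f D %.3f top z %.4f (want %.3f)"%(cx,cy,2*r,np.median(P[m,2]),h))
E
```

```text
t: 37.82
tool_pos: [0.5632, 0.2966, 0.0477]
tool_rot: [-0.003, 3.141, 0.0]
contact_force: [-0.8, -0.7, 2.4]
opening: 0.0439
grip_force: 42.0
t: 38.23
tool_pos: [0.5629, 0.2966, 0.0472]
tool_rot: [0.004, -3.141, 0.0]
contact_force: [0.1, 0.3, 0.4]
opening: 0.068
grip_force: 0.0
t: 39.23
tool_pos: [0.386, 0.4522, 0.1778]
tool_rot: [-0.003, 3.141, 0.001]
contact_force: [0.6, 0.2, 0.6]
opening: 0.0681
grip_force: 0.0
t: 39.9
tool_pos: [0.2315, 0.5712, 0.1776]
tool_rot: [-0.007, 3.141, -0.0]
contact_force: [1.0, 0.5, 0.2]
opening: 0.0681
grip_force: 0.0
sauce centre -0.068 -0.002 D 0.064 top z 0.1091 (want 0.109)
mill centre 0.012 0.002 D 0.044 top z 0.1027 (want 0.110)
herb centre 0.081 0.000 D 0.043 top z 0.0990 (want 0.099)
cocoa centre -0.070 -0.000 D 0.066 top z 0.1035 (want 0.104)
honey centre 0.082 0.003 D 0.047 top z 0.0935 (want 0.094)
blue centre 0.451 0.107 D 0.066 top z 0.0998 (want 0.100)
paprika centre 0.654 0.008 D 0.042 top z 0.0950 (want 0.095)
soup centre 0.681 0.105 D 0.068 top z 0.1011 (want 0.101)
```

View pics/end_scene.png

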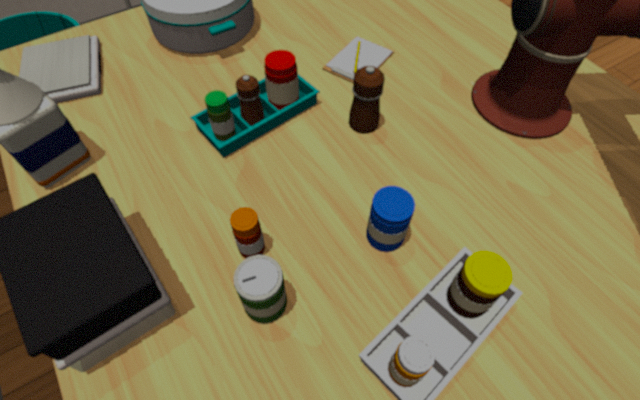

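View pics/end_top.png

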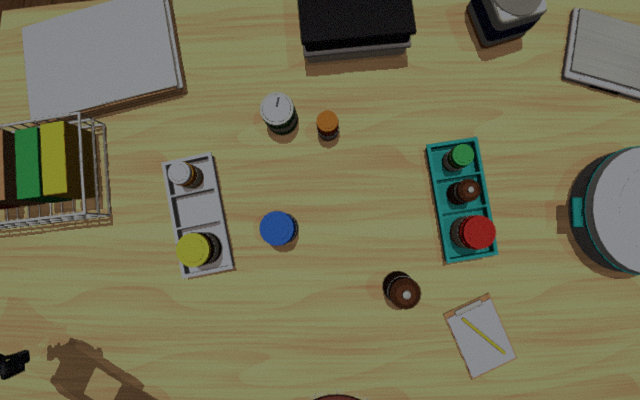

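All five things stand upright in their compartments. In the top view the teal caddy has the sauce jar (478,232), mill (467,190) and herb jar (460,155), and the white caddy has the cocoa tin (195,250) and honey jar (183,173). The stock items haven't moved and the gripper is clear, so I'm handing in.

```bash
python3 -c "
from station import ctrl
print(ctrl.finish_job())"
```

```text
the job is handed in; nothing more can be done
None
```

Both kits are made up and the job is handed in at about 40 s of 128 s: all five things measured upright on the caddy floors in the right compartments, and the blue tin, paprika jar and soup can are where they were; the first grip on the pepper mill slipped off its top without tipping it, and the second held.

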